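# Put the matches away and fasten the lid

## Task

Put the matchbox away in the open wooden box, laid flat on its floor, then close the lid fully and, once it is shut, turn the steel turnbutton on the box's front rail square across so that it reaches over the lid and secures it. Leave everything else where it stands.

Things in the scene. Friction and masses are not known exactly. Their poses are not given: they have to be found in the camera images.
- matchbox: small cardboard box of hob matches, 35 (its x) x 52 (its y) x 15 (z) mm, 12 g, closed; origin at the centre of its underside; lies flat on the worktop to the robot's left
- keeper: wooden box fixed to the worktop at the robot's right, 154 (x) x 170 (y) mm; origin under its centre; +x points to the hinge side (away from the robot), z up. x -77 to -33 mm: solid front rail, 60 mm high, turnbutton on top. x -33 to 77 mm: open tray, rim 50 mm high, side and back walls 8 mm, inside 102 (x) x 154 (y) mm, 42 mm deep, floor 8 mm above the worktop
- tray_floor (a point): centre of the tray's inner floor (box frame x 18, y 0, z 8 mm); axes as the box's
- lid_hinge (a point): middle of the lid's hinge line, which runs along the box's y (box frame x 78, y 0, z 50 mm)
- lid_edge (a point): middle of the free edge of the lid, on its outer face (the one that is on top when shut); 110 mm from the hinge line, 10 mm above it when shut. It moves with the lid
- lid (a joint): angle of the wooden lid (108 x 168 x 10 mm, 150 g): 0 = fully shut, lying on the rim, top flush with the rail; grows as it opens up and away from the robot; 1.57 = upright, stop at 1.95. A stiff friction hinge (0.2 N m) holds the lid where it is left: it must be brought over and pressed down all the way
- turnbutton (a joint): angle of the turnbutton about its upright pivot, counterclockwise from above: 0 = bar lies along the rail (box y), lid free; +1.57 or -1.57 (stops) = bar square across, over the lid; either way serves. Light friction (0.03 N m), stays where it is left
- button_top (a point): top of the turnbutton's wing, on the pivot axis, 93 mm above the worktop (box frame x -55, y 0 mm). The button is a steel bar 84 x 16 x 8 mm with round ends, underside 3 mm above the rail, pivoted at its middle, with an upright grip wing 46 mm long (along the bar), 12 mm thick, 22 mm high (71 to 93 mm above the worktop). The point's y axis runs along bar and wing
- tin: short food tin, 75 mm across, 58 mm high, on the left worktop; a bystander; origin at the centre of its underside
- lemon: lemon, 71x53x51 mm, on the left worktop; a bystander; origin at the centre of its underside
- mug: spotted white mug, 82 mm across, 91 mm high, left worktop at the back; a bystander; origin at the centre of its underside
- garlic: garlic bulb, 55 mm, on the right worktop beside the wooden box; a bystander; origin at the centre of its underside
- onion: brown onion, 82 mm across, 94 mm high, right worktop behind the wooden box; a bystander; origin at the centre of its underside
- jar: glass jar with a pale lid, 66 mm across, 102 mm high, left worktop; a bystander; origin at the centre of its underside
- mill: salt shaker with a grey top, 44 mm across, 90 mm high, left worktop; a bystander; origin at the centre of its underside

How it is judged:
By the outcome, as a careful person would: the job done as asked, in the order asked, and still so for the second after the job is handed in, with the robot touching nothing.
It also fails if it takes over 72 s, if anything falls off the work surface, if the arm or the gripper's body presses on something with over 40 N, if the wrist force passes 120 N, or if a joint passes its speed limit or range.

## Robot

A 6-joint arm with a two-finger parallel gripper is mounted at the origin on a cart in front of the work surface, level with it; the furniture and walls round the work are solid. World frame = base frame: x ahead of the robot, y to its left, z up, the work surface at z = 0. Lengths are in m, angles in rad, forces in N, time in s.
With the tool pointing down it reaches from about 0.3 to 0.85 m from the base axis. Payload 4.2 kg.
Tool frame: the origin (TCP) lies at the very end of the fingers, on their centre line; the grasp point (between the pads) lies 19 mm behind it; z points along the fingers, y is the line along which they close (so a half turn about z gives the same grasp; the last joint's range is limited). The gripper opens to 91 mm and grips with 3 to 60 N. Pads are 32 mm wide; open, the fingers measure 118 mm over their backs; the gripper's body (76 mm by 178 mm) begins 60 mm behind the grasp point.
Start: joints at [-1.324, 0.32, 1.565, -0, 1.257, -0.02], TCP at [0.152, -0.555, 0.214] pointing down, gripper open.
Joint ranges: [-3.11, 3.11], [-0.84, 2.01], [0.21, 2.61], [-1.34, 4.49], [0.05, 2.63], [-2.56, 2.56]. Speed limits (rad/s): [2.57, 2.57, 3.14, 3.14, 3.14, 3.14].

## Interface

Orientations are given as a unit quaternion [w, x, y, z].
In Python, from plant import manip gives the robot as it stands.
- The arm moves only by the tool inch_along, called after ">>>" as name(argument=value, ...) on one line, values as JSON. Schema: {"type":"object","properties":{"segments":{"type":"array","items":{"type":"number"},"minItems":7,"maxItems":84},"grip_force":{"type":"number"},"only":{"type":"string"},"quiet":{"type":"boolean"},"lines":{"type":"string"}},"required":["segments"],"additionalProperties":false}. segments is one flat list of numbers that holds 1 to 12 rows one after another, with no inner brackets; each row has 7 numbers: a rotation vector rx, ry, rz in rad, then dx, dy, dz in m, then the finger opening in m; each row is the pose to reach, as a shift and turn from the pose commanded when the call began, along the tool's axes at that moment; what a row does not reach only later rows make up. A row lasts 1/8 s, in which the tool goes at most 0.0625 m and 0.188 rad, less where a joint would pass 70% of its speed; a pose out of reach is approached as far as the arm can. The fingers move at their own pace and stop on an object; grip_force is the grip in N (left out, the last holds). Time passes only in rows, so rows that do not move let the fingers close. The tool returns the time, the measured TCP pose, the force, the opening and the grip force at its end. only (a regular expression) keeps the lines of the reply that match it, lines (a string "A,B") keeps lines A to B, and quiet returns only ok. Input that does not fit is refused with a message, and nothing moves.
- manip.observe(): the state, without advancing time (a new reading comes with each control period).
- manip.snapshot(name): name is "scene" or "top" or "wrist"; returns (picture, depth): 480x640x3 uint8, red, green, blue; 480x640 float32, m along the optical axis (not along the pixel's ray), 0 where there is no reading.
- manip.camera_info(name): a dict with "mtx" (3x3 intrinsics, pixels), "world_to_cam" (4x4, takes a point from world to camera coordinates). Camera axes: x right, y down, z forward; pixel columns grow to the right and rows downward; lengths in m; the calibration is good to about 2 mm. A picture is of the moment at which its call begins: read the wrist's pose just before it. camera_info takes no time and is no camera call; for the wrist camera it gives the pose at the moment of the call.
- manip.close_job(): hands the job in; it is judged then, once.
The state is a dict: "t": time; "q": joint angles; "qd": joint speeds; "tau": joint torques, N m; "tool_pos": TCP position; "ee_rot": TCP orientation; "wrist_force": force on the tool from outside, world axes, zero at the start; "ft_torque": the same for the moment, N m; "width": finger opening in m; "gripper_force": force on a finger pad.
Only numpy, scipy, OpenCV 4.12 (cv2) and the standard library are available. Lean on these libraries where they do the work, as an engineer would, in place of code of your own. Each camera call takes 0.05 s, during which the arm holds its last target. There are 200 camera calls.

## Working session

There is one attempt and no reset: what is moved stays moved. The work goes in short steps, Python scripts to look and compute and a tool call to move; the robot and the scene stay as the last step left them, time stands still between calls to the robot, and variables do not carry over. Pictures are saved under pics/ and viewed, at most 10 in all, crops included, and the job is handed in when it is done.

```bash
ls; mkdir -p pics; cat > h.py <<'E'
import numpy as np, cv2
from plant import manip
def snap(cam, name):
    im, d = manip.snapshot(cam); i = manip.camera_info(cam)
    cv2.imwrite(f'pics/{name}.png', im[:,:,::-1])
    np.savez(f'pics/{name}.npz', im=im, d=d, K=i['mtx'], T=i['world_to_cam'])
    return im, d, np.array(i['mtx']), np.array(i['world_to_cam'])
def load(name):
    f=np.load(f'pics/{name}.npz'); return f['im'],f['d'],f['K'],f['T']
def onplane(uv, z, K, T):
    uv=np.atleast_2d(uv).astype(float)
    r=np.c_[uv,np.ones(len(uv))]@np.linalg.inv(K).T@T[:3,:3]
    c=-T[:3,:3].T@T[:3,3]
    return c+r*((z-c[2])/r[:,2])[:,None]
def depthpt(uv, d, K, T):
    uv=np.atleast_2d(uv).astype(int)
    z=d[uv[:,1],uv[:,0]].astype(float)
    p=(np.c_[uv,np.ones(len(uv))]@np.linalg.inv(K).T)*z[:,None]
    return (p-T[:3,3])@T[:3,:3]
E
python3 - <<'E'
from h import *
for c in ('scene','top'):
    im,d,K,T=snap(c,c+'0'); print(c,-T[:3,:3].T@T[:3,3],T[2,:3],K[0,0])
print(manip.observe())
E
```

```text
pics
plant.py
scene [-0.26797561  0.78150913  1.1945677 ] [ 0.51935279 -0.45399929 -0.7239871 ] 522.4814738875917
top [-0.23324724 -0.10501389  1.67854657] [ 0.41809267  0.11726866 -0.9008033 ] 560.2209610763643
{'t': 0.1, 'q': array([-1.32398279e+00,  3.20241598e-01,  1.56555384e+00, -2.09386515e-05,
        1.25736413e+00, -2.00157155e-02]), 'qd': array([-0.00094887, -0.00048782, -0.00344057, -0.00079032,  0.00062801,
        0.0013344 ]), 'tau': array([ 1.29667016e-03, -4.13332880e+01, -2.32510257e+01,  7.28734117e-02,
        4.21845820e-02, -5.85243811e-05]), 'tool_pos': array([ 0.15149075, -0.55422904,  0.21319775]), 'ee_rot': array([-7.77298468e-04,  9.91112727e-01,  1.33022362e-01, -9.85456831e-05]), 'wrist_force': array([-0.11324687, -0.15975367,  0.14925216]), 'ft_torque': array([ 0.00961214, -0.08241753,  0.03051677]), 'gripper_force': 0.0, 'width': 0.09146056548886977}
```
View pics/top0.png

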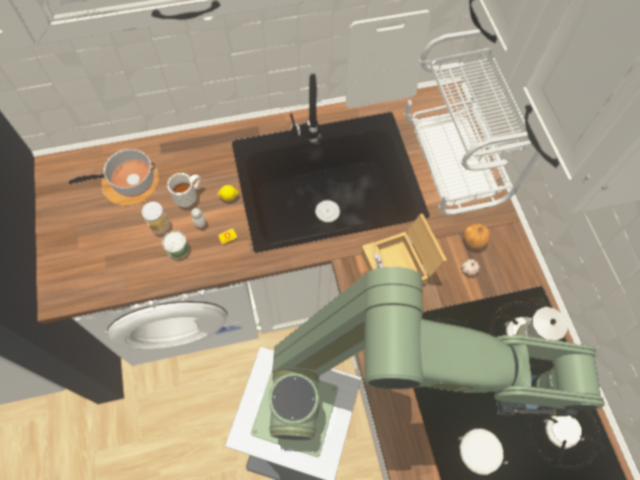

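View pics/scene0.png

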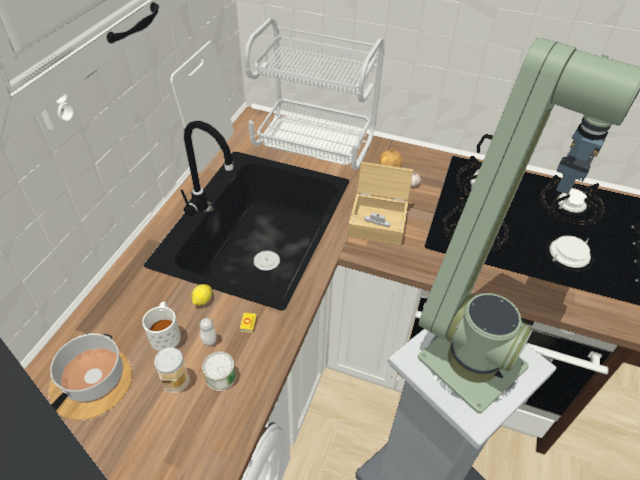

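Top view: matchbox at (228,236), lemon (228,193), keeper around (405,250) with its lid open at (428,245), onion (476,236), garlic (471,267). Scene view: matchbox (248,322), keeper (380,215) with the button at (377,220), tin (220,371), shaker (208,331).

```bash
python3 - <<'E'
from h import *
for n,roi in (('top0',(215,225,245,248)),('scene0',(235,308,262,338))):
    im,d,K,T=load(n); hsv=cv2.cvtColor(im,cv2.COLOR_RGB2HSV)
    x0,y0,x1,y1=roi
    m=np.zeros(im.shape[:2],np.uint8); 
    m[y0:y1,x0:x1]=cv2.inRange(hsv,(0,150,120),(35,255,255))[y0:y1,x0:x1]
    ys,xs=np.nonzero(m); r=cv2.minAreaRect(np.c_[xs,ys].astype(np.float32)); c=r[0]
    print(n,len(xs),r,onplane(c,0.012,K,T)); 
    P=depthpt(np.c_[xs,ys],d,K,T); print(np.median(P,0),P.min(0),P.max(0))
    print(onplane(cv2.boxPoints(r),0.01,K,T).round(3).tolist())
for n,pts in (('top0',[(400,250),(378,258),(428,245),(476,236),(471,267),(228,193),(198,222),(176,240)]),('scene0',[(380,205),(377,220),(385,180),(390,158),(415,180),(203,295),(208,325),(220,362)])):
    im,d,K,T=load(n); print(n); print(np.c_[pts,depthpt(pts,d,K,T).round(3)])
# enlarged keeper crops
a=cv2.resize(load('top0')[0][205:285,350:450],None,fx=4,fy=4,interpolation=2)
b=cv2.resize(load('scene0')[0][150:250,340:440],None,fx=4,fy=4,interpolation=2)
a=cv2.copyMakeBorder(a,0,80,0,0,0); cv2.imwrite('pics/crop0.png',np.hstack([a,b])[:,:,::-1])
E
```

```text
top0 204 ((227.30001831054688, 236.10003662109375), (12.074766159057617, 17.441329956054688), 63.43495178222656) [[0.46299912 0.38172329 0.012     ]]
[0.46146778 0.38080399 0.01456522] [ 0.43310001  0.35207883 -0.00715308] [0.4971048  0.41653787 0.0251209 ]
[[0.459, 0.417, 0.01], [0.501, 0.378, 0.01], [0.469, 0.347, 0.01], [0.427, 0.386, 0.01]]
scene0 198 ((247.77027893066406, 320.8783874511719), (13.31631851196289, 16.604297637939453), 9.462322235107422) [[0.46383431 0.38278045 0.012     ]]
[0.46116838 0.38209379 0.01429972] [ 0.43146741  0.35518187 -0.00490855] [0.49738185 0.41386799 0.0208193 ]
[[0.46, 0.412, 0.01], [0.499, 0.376, 0.01], [0.471, 0.352, 0.01], [0.432, 0.388, 0.01]]
top0
[[ 4.00e+02  2.50e+02  5.83e-01 -1.75e-01  1.40e-02]
 [ 3.78e+02  2.58e+02  4.98e-01 -1.13e-01  9.20e-02]
 [ 4.28e+02  2.45e+02  5.74e-01 -2.49e-01  1.17e-01]
 [ 4.76e+02  2.36e+02  6.78e-01 -3.95e-01  6.60e-02]
 [ 4.71e+02  2.67e+02  5.81e-01 -4.04e-01  3.60e-02]
 [ 2.28e+02  1.93e+02  6.02e-01  4.28e-01  4.30e-02]
 [ 1.98e+02  2.22e+02  4.69e-01  4.82e-01  4.40e-02]
 [ 1.76e+02  2.40e+02  3.84e-01  5.22e-01  5.20e-02]]
scene0
[[ 3.80e+02  2.05e+02  5.61e-01 -2.16e-01  2.30e-02]
 [ 3.77e+02  2.20e+02  4.80e-01 -1.15e-01  7.70e-02]
 [ 3.85e+02  1.80e+02  5.75e-01 -2.41e-01  1.08e-01]
 [ 3.90e+02  1.58e+02  6.82e-01 -3.79e-01  6.70e-02]
 [ 4.15e+02  1.80e+02  5.69e-01 -3.93e-01  3.30e-02]
 [ 2.03e+02  2.95e+02  5.94e-01  4.39e-01  4.20e-02]
 [ 2.08e+02  3.25e+02  4.74e-01  4.91e-01  8.20e-02]
 [ 2.20e+02  3.62e+02  3.80e-01  5.19e-01  5.60e-02]]
```

View pics/crop0.png

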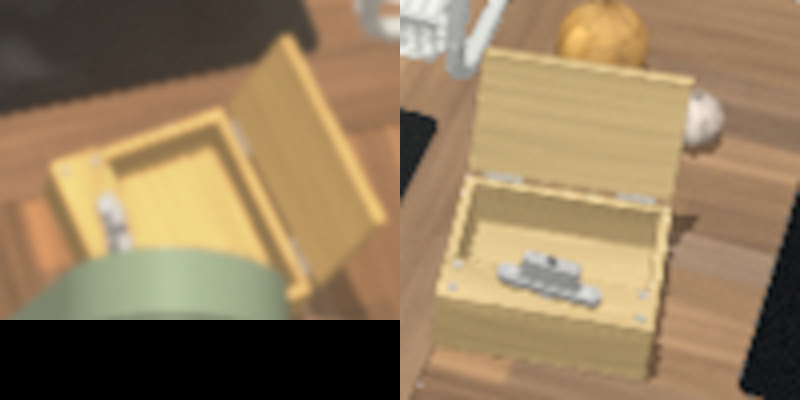

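The crop shows the keeper with its lid leaning past upright and its button lying along the rail. Its rim back corners are at top (405,233) and (426,277). In the scene view the rail front corners are at (349,222) and (404,230).

```bash
cat >> h.py <<'E'
from scipy.spatial.transform import Rotation as Rn
def pose():
    o=manip.observe(); q=np.array(o['ee_rot']); return np.array(o['tool_pos']),Rn.from_quat(q[[1,2,3,0]]),o
def go(target, yaw=None, Rt=None):
    """tool-axes shift and rotvec to target; yaw = direction of tool y in world (mod pi), tool down"""
    p,R,o=pose()
    if Rt is None:
        best=None
        for k in (0,np.pi):
            a=yaw+k; y=np.array([np.cos(a),np.sin(a),0]); z=np.array([0,0,-1.]); x=np.cross(y,z)
            r=(R.inv()*Rn.from_matrix(np.c_[x,y,z])).as_rotvec()
            if best is None or np.linalg.norm(r)<np.linalg.norm(best): best=r
    else: best=(R.inv()*Rt).as_rotvec()
    d=R.inv().apply(np.array(target)-p)
    print('t',o['t'],'tcp',p.round(4),'rot',best.round(3),'d',d.round(4),'dist',np.linalg.norm(d).round(3),'q6',np.round(o['q'],2))
def tri(obs):
    """obs: list of (uv,K,T) -> least squares point, rms px-ish residual"""
    A=[];b=[]
    for uv,K,T in obs:
        c=-T[:3,:3].T@T[:3,3]; r=T[:3,:3].T@np.linalg.inv(K)@np.array([*uv,1.]); r/=np.linalg.norm(r)
        M=np.eye(3)-np.outer(r,r); A.append(M); b.append(M@c)
    A=np.vstack(A); b=np.hstack(b); x=np.linalg.lstsq(A,b,rcond=None)[0]
    return x, np.linalg.norm(A@x-b)
E
python3 - <<'E'
from h import *
_,_,Kt,Tt=load('top0'); _,_,Ks,Ts=load('scene0')
t=lambda x,y:(350+x/4,205+y/4); s=lambda x,y:(240+x/4,150+y/4)
print('BL',tri([(t(222,110),Kt,Tt),(s(472,178),Ks,Ts)]))
print('BR',tri([(t(305,293),Kt,Tt),(s(670,210),Ks,Ts)]))
print('lidL',tri([(t(287,36),Kt,Tt),(s(484,48),Ks,Ts)]))
print('lidR',tri([(t(384,216),Kt,Tt),(s(693,78),Ks,Ts)]))
print('railL',tri([(t(52,165),Kt,Tt),(s(437,290),Ks,Ts)]), 'railR',onplane(s(655,322),.06,Ks,Ts))
E
```

```text
BL (array([ 0.63146379, -0.17734547,  0.04444678]), np.float64(0.0037774612146552152))
BR (array([ 0.49605506, -0.27447023,  0.04706697]), np.float64(9.696351111307725e-05))
lidL (array([ 0.65678231, -0.20608529,  0.14833577]), np.float64(0.00013417711544395683))
lidR (array([ 0.52512414, -0.30766324,  0.15115014]), np.float64(0.003262049350034183))
railL (array([ 0.5405665 , -0.05704973,  0.0552343 ]), np.float64(0.0005728630109791847)) railR [[ 0.40695713 -0.1601602   0.06      ]]
```

```bash
python3 - <<'E'
from h import *
i=manip.camera_info('wrist'); T=np.array(i['world_to_cam']); p,R,o=pose()
c=-T[:3,:3].T@T[:3,3]; print('cam in tool',R.inv().apply(c-p),'axis',R.inv().apply(T[2,:3]),'K',np.array(i['mtx']).round(1).tolist())
go([.48,-.12,.33],np.radians(36.5))
E
```

```text
cam in tool [ 0.06627276 -0.00061169 -0.17148982] axis [-0.23692249  0.00120795  0.9715278 ] K [[353.4, 0.0, 320.1], [0.0, 353.4, 236.8], [0.0, 0.0, 1.0]]
t 0.1 tcp [ 0.1515 -0.5542  0.2132] rot [-1.000e-03  1.000e-03  1.201e+00] d [ 0.4314 -0.3324 -0.1163] dist 0.557 q6 [-1.32  0.32  1.57 -0.    1.26 -0.02]
```

>>> inch_along(segments=[0, 0, -0.188, 0.04, -0.03, -0.011, 0.091, 0, 0, -0.376, 0.08, -0.06, -0.022, 0.091, 0, 0, -0.564, 0.12, -0.09, -0.033, 0.091, 0, 0, -0.752, 0.16, -0.12, -0.044, 0.091, 0, 0, -0.94, 0.2, -0.15, -0.055, 0.091, 0, 0, -1.128, 0.24, -0.18, -0.066, 0.091, 0, 0, -1.316, 0.28, -0.21, -0.077, 0.091, 0, 0, -1.504, 0.32, -0.24, -0.088, 0.091, 0, 0, -1.692, 0.36, -0.27, -0.099, 0.091, 0, 0, -1.88, 0.4, -0.3, -0.11, 0.091, 0, 0, -1.94, 0.43, -0.332, -0.116, 0.091, 0, 0, -1.94, 0.43, -0.332, -0.116, 0.091])

```text
t: 1.6
tool_pos: [0.4799, -0.1189, 0.3298]
ee_rot: [-0.0, 0.449, 0.894, 0.0]
wrist_force: [0.1, -0.8, -0.8]
width: 0.0912
gripper_force: 0.0
```

```bash
python3 - <<'E'
from h import *
snap('wrist','w1'); snap('top','top1'); go([.463,.382,.15],np.radians(43))
E
```

```text
t 1.7 tcp [ 0.4785 -0.1211  0.3294] rot [-0.001 -0.001 -0.114] d [0.4137 0.2868 0.1792] dist 0.534 q6 [-0.27  0.14  1.52 -0.    1.48 -0.91]
```

View pics/w1.png

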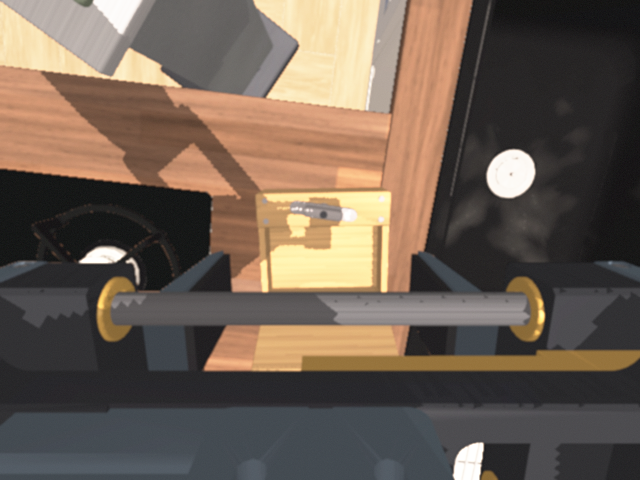

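The wrist view shows the keeper's rail across (257..390, 192..226), with the button at (322,212) nearly along the rail. The tray floor is below it, and the lid panel is at the bottom from row 325.

```bash
python3 - <<'E'
from h import *
im,d,K,T=load('w1')
v,u=np.mgrid[0:480,0:640]; P=depthpt(np.c_[u.ravel(),v.ravel()],d,K,T).reshape(480,640,3)
roi=np.zeros((480,640),bool); roi[180:300,240:410]=True
z=P[...,2]
def rect(m):
    p=P[m][:,:2]; r=cv2.minAreaRect((p*1000).astype(np.float32)); return r,p.mean(0),len(p)
rail=roi&(z>.054)&(z<.066)&(v<232); print('rail',rect(rail), np.median(z[rail]))
wing=roi&(z>.085)&(z<.10); print('wing',rect(wing),np.median(z[wing]))
p=P[wing][:,:2]; w,V=np.linalg.eigh(np.cov(p.T)); print('wing dir',np.degrees(np.arctan2(V[1,1],V[0,1])))
fl=roi&(z>.0)&(z<.016)&(v>235)&(u>272)&(u<382); print('floor',rect(fl),np.median(z[fl]))
print('pix rail FL,FR',onplane([(257,192),(390,191.5)],.06,K,T).round(4).tolist())
print('floor back corners',onplane([(271,291),(387,290)],.008,K,T).round(4).tolist())
for y in (335,345,355): print(P[y,270:400:30].round(3).tolist())
# top view: same
im,d,K,T=load('top1')
P=depthpt(np.c_[u.ravel(),v.ravel()],d,K,T).reshape(480,640,3); z=P[...,2]
for nm,lo,hi in (('rail',.054,.066),('wing',.085,.1)):
    m=(z>lo)&(z<hi)&(P[...,0]>.39)&(P[...,0]<.56)&(P[...,1]<-.04)&(P[...,1]>-.2)
    if m.sum()>5: print('top',nm,rect(m))
E
```

```text
rail (((484.92510986328125, -122.58002471923828), (169.92919921875, 44.45524978637695), 37.58098602294922), array([ 0.48417587, -0.12120188]), 3708) 0.06030220375594835
wing (((484.9595031738281, -122.34481048583984), (46.01962661743164, 12.075790405273438), 28.008848190307617), array([ 0.48423446, -0.12193114]), 411) 0.09304672694491845
wing dir -151.77698587666683
floor (((538.2994995117188, -189.94769287109375), (153.51744079589844, 79.00808715820312), 36.91075897216797), array([ 0.53843614, -0.1899955 ]), 5519) 0.008553087757339834
pix rail FL,FR [[0.4057, -0.1542, 0.06], [0.5384, -0.0549, 0.06]]
floor back corners [[0.5013, -0.2742, 0.008], [0.6392, -0.1698, 0.008]]
[[0.521, -0.281, 0.106], [0.551, -0.26, 0.105], [0.58, -0.236, 0.108], [0.609, -0.214, 0.109], [0.639, -0.192, 0.109]]
[[0.525, -0.284, 0.121], [0.554, -0.262, 0.123], [0.582, -0.24, 0.123], [0.611, -0.219, 0.124], [0.64, -0.198, 0.123]]
[[0.53, -0.287, 0.135], [0.557, -0.264, 0.138], [0.584, -0.244, 0.138], [0.612, -0.223, 0.139], [0.639, -0.202, 0.139]]
top rail (((470.9590148925781, -134.88333129882812), (132.65216064453125, 49.65282440185547), 39.38261413574219), array([ 0.45407394, -0.14659051]), 325)
top wing (((485.5816345214844, -122.2412338256836), (48.51205825805664, 12.977407455444336), 31.02279281616211), array([ 0.48488228, -0.12228971]), 56)
```

>>> inch_along(segments=[0, 0, -0.02, 0.046, 0.032, 0.02, 0.091, 0, 0, -0.04, 0.092, 0.064, 0.04, 0.091, 0, 0, -0.06, 0.138, 0.096, 0.06, 0.091, 0, 0, -0.08, 0.184, 0.128, 0.08, 0.091, 0, 0, -0.1, 0.23, 0.16, 0.1, 0.091, 0, 0, -0.114, 0.276, 0.192, 0.12, 0.091, 0, 0, -0.114, 0.322, 0.224, 0.14, 0.091, 0, 0, -0.114, 0.368, 0.256, 0.16, 0.091, 0, 0, -0.114, 0.414, 0.287, 0.179, 0.091, 0, 0, -0.114, 0.414, 0.287, 0.179, 0.091])

```text
t: 2.95
tool_pos: [0.4632, 0.3834, 0.1483]
ee_rot: [-0.001, 0.398, 0.917, -0.002]
wrist_force: [-0.8, -0.9, -0.0]
width: 0.091
gripper_force: 0.0
```

```bash
cat > mb.py <<'E'
import sys
from h import *
im,d,K,T=snap('wrist',sys.argv[1]); hsv=cv2.cvtColor(im,cv2.COLOR_RGB2HSV)
v,u=np.mgrid[0:480,0:640]; P=depthpt(np.c_[u.ravel(),v.ravel()],d,K,T).reshape(480,640,3); z=P[...,2]
near=np.hypot(P[...,0]-.463,P[...,1]-.382)<.05
m=near&(z>.011)&(z<.02); p=P[m][:,:2]; r=cv2.minAreaRect((p*1000).astype(np.float32)); print('top face depth',r,len(p),np.median(z[m]))
ym=near&(cv2.inRange(hsv,(0,130,110),(36,255,255))>0); ys,xs=np.nonzero(ym); r2=cv2.minAreaRect(np.c_[xs,ys].astype(np.float32))
q=onplane(cv2.boxPoints(r2),.015,K,T); print('mask rect',q.round(4).tolist(),q.mean(0))
E
python3 mb.py w2; python3 -c "
from h import *
go([.463,.382,.15],np.radians(43))"
```

```text
top face depth ((463.42864990234375, 381.14984130859375), (35.04160690307617, 52.22959518432617), 44.654335021972656) 2281 0.01701980888679121
mask rect [[0.5449, 0.2623, 0.015], [0.4301, 0.3892, 0.015], [0.5824, 0.5314, 0.015], [0.717, 0.4238, 0.015]] [0.5685913  0.40166464 0.015     ]
t 3.0 tcp [0.4637 0.3818 0.1494] rot [-0.003  0.001  0.   ] d [ 0.0006 -0.0004 -0.0006] dist 0.001 q6 [ 0.67  0.41  1.6  -0.    1.14 -0.08]
```

>>> inch_along(segments=[0, 0, -0.029, 0, 0, 0.05, 0.065, 0, 0, -0.029, 0, -0.001, 0.1, 0.065, 0, 0, -0.029, 0, -0.001, 0.13, 0.065, 0, 0, -0.029, 0, -0.001, 0.146, 0.065, 0, 0, -0.029, 0, -0.001, 0.146, 0.065, 0, 0, -0.029, 0, -0.001, 0.146, 0.03, 0, 0, -0.029, 0, -0.001, 0.146, 0.03, 0, 0, -0.029, 0, -0.001, 0.146, 0.03, 0, 0, -0.029, 0, -0.001, 0.146, 0.03], grip_force=8)

```text
t: 4.12
tool_pos: [0.4634, 0.3821, 0.0057]
ee_rot: [0.0, 0.386, 0.923, 0.001]
wrist_force: [-0.5, 0.5, 3.5]
width: 0.0366
gripper_force: 8.0
```

```bash
python3 -c "
from h import *
go([.463,.382,.25],np.radians(44.7))"
```

```text
t 4.125 tcp [0.4634 0.3821 0.0057] rot [ 0.001  0.    -0.001] d [ 2.000e-04 -1.000e-04 -2.443e-01] dist 0.244 q6 [ 0.67  0.55  1.76 -0.    0.82 -0.11]
```

>>> inch_along(segments=[0, 0, 0, 0, 0, -0.03, 0.03, 0, 0, 0, 0, 0, -0.08, 0.03, 0, 0, 0, 0, 0, -0.14, 0.03, 0, 0, 0, 0, 0, -0.194, 0.03, 0, 0, 0, 0, 0, -0.194, 0.03])

```text
t: 4.75
tool_pos: [0.4652, 0.3836, 0.2042]
ee_rot: [0.003, 0.386, 0.923, 0.005]
wrist_force: [0.4, -0.1, -1.3]
width: 0.0361
gripper_force: 8.0
```

```bash
python3 -c "
from h import *
go([.529,-.1806,.2],np.radians(37.2))"
```

```text
t 4.75 tcp [0.4652 0.3836 0.2042] rot [0.011 0.001 0.13 ] d [-0.4463 -0.3511  0.001 ] dist 0.568 q6 [ 0.67  0.36  1.52 -0.    1.24 -0.11]
```

>>> inch_along(segments=[0, 0, 0.02, -0.045, -0.035, 0, 0.03, 0, 0, 0.04, -0.09, -0.07, 0, 0.03, 0, 0, 0.06, -0.135, -0.105, 0, 0.03, 0, 0, 0.08, -0.18, -0.14, 0, 0.03, 0, 0, 0.1, -0.225, -0.175, 0, 0.03, 0, 0, 0.12, -0.27, -0.21, 0, 0.03, 0, 0, 0.131, -0.315, -0.245, 0, 0.03, 0, 0, 0.131, -0.36, -0.28, 0, 0.03, 0, 0, 0.131, -0.405, -0.315, 0, 0.03, 0, 0, 0.131, -0.446, -0.349, 0, 0.03, 0, 0, 0.131, -0.446, -0.349, 0, 0.03, 0, 0, 0.131, -0.446, -0.349, 0, 0.03])

```text
t: 6.25
tool_pos: [0.5274, -0.1802, 0.1978]
ee_rot: [-0.001, 0.445, 0.895, 0.0]
wrist_force: [0.7, 0.9, -0.1]
width: 0.0362
gripper_force: 8.0
```

```bash
python3 -c "
from h import *
go([.529,-.1806,.0148],np.radians(37.2))
snap('wrist','w3')"
```

```text
t 6.25 tcp [ 0.5274 -0.1802  0.1978] rot [-0.001 -0.002 -0.002] d [-0.0017  0.0013  0.183 ] dist 0.183 q6 [-0.35  0.3   1.63  0.    1.21 -1.  ]
```

View pics/w3.png

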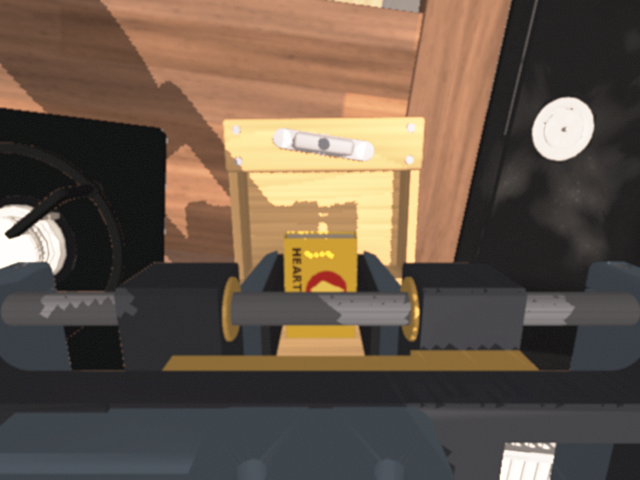

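The picture shows the matchbox held square between the fingers (284..357, 233..338), centred over the tray. The button is at (324,144).

>>> inch_along(segments=[0, 0, 0, -0.001, 0.001, 0.05, 0.03, 0, 0, 0, -0.001, 0.001, 0.1, 0.03, 0, 0, 0, -0.001, 0.001, 0.14, 0.03, 0, 0, 0, -0.001, 0.001, 0.165, 0.03, 0, 0, 0, -0.001, 0.001, 0.175, 0.03, 0, 0, 0, -0.001, 0.001, 0.18, 0.03, 0, 0, 0, -0.001, 0.001, 0.182, 0.03, 0, 0, 0, -0.001, 0.001, 0.182, 0.03])

```text
t: 7.3
tool_pos: [0.53, -0.1811, 0.0177]
ee_rot: [0.001, 0.445, 0.895, 0.0]
wrist_force: [-0.4, 0.1, -1.2]
width: 0.036
gripper_force: 8.0
```

```bash
python3 -c "
from h import *
go([.529,-.1806,.0148],np.radians(37.2))"
```

```text
t 7.3 tcp [ 0.53   -0.1811  0.0177] rot [ 0.001  0.001 -0.001] d [ 0.001  -0.0005  0.0029] dist 0.003 q6 [-0.35  0.49  1.85 -0.    0.8  -1.  ]
```

>>> inch_along(segments=[0, 0, 0, 0, 0, 0.002, 0.03, 0, 0, 0, 0, 0, 0.002, 0.03, 0, 0, 0, 0, 0, 0.002, 0.06, 0, 0, 0, 0, 0, 0.002, 0.06, 0, 0, 0, 0, 0, 0.002, 0.06, 0, 0, 0, 0, 0, -0.03, 0.06, 0, 0, 0, 0, 0, -0.08, 0.06, 0, 0, 0, 0, 0, -0.14, 0.06, 0, 0, 0, 0, 0, -0.2, 0.06, 0, 0, 0, 0, 0, -0.2, 0.0, 0, 0, 0, 0, 0, -0.2, 0.0])

```text
t: 8.68
tool_pos: [0.5289, -0.1808, 0.2163]
ee_rot: [-0.001, 0.445, 0.895, -0.0]
wrist_force: [0.2, 0.1, -0.1]
width: 0.043
gripper_force: 0.0
```

```bash
python3 - <<'E'
from h import *
im,d,K,T=snap('wrist','w4')
v,u=np.mgrid[0:480,0:640]; P=depthpt(np.c_[u.ravel(),v.ravel()],d,K,T).reshape(480,640,3); z=P[...,2]
ex=np.array([.6046,-.7965]); ey=np.array([.7965,.6046]); B=P[...,:2]-[.5182,-.1663]; bx=B@ex; by=B@ey
m=(bx>-.02)&(bx<.065)&(abs(by)<.065)&(z>.017)&(z<.035)&(v<290)
p=np.c_[bx[m],by[m]]*1000; print('mb in box frame',cv2.minAreaRect(p.astype(np.float32)),z[m].mean(),z[m].std())
# lid: from scene view (points in box frame with by range, above rim)
im,d,K,T=snap('scene','s4')
P=depthpt(np.c_[u.ravel(),v.ravel()],d,K,T).reshape(480,640,3); z=P[...,2]; B=P[...,:2]-[.5182,-.1663]; bx=B@ex; by=B@ey
m=(abs(by)<.08)&(bx>.07)&(bx<.14)&(z>.065)&(z<.17)
c=np.polyfit(z[m],bx[m],1); print('lid n',m.sum(),'slope deg',np.degrees(np.arctan(c[0])),'ztop',z[m].max(),'bx at top',bx[m].max(),'by',by[m].min(),by[m].max())
# onion, garlic extents in box frame
for nm,c0,r in (('onion',(.68,-.39),.06),('garlic',(.575,-.40),.045)):
    m=(np.hypot(P[...,0]-c0[0],P[...,1]-c0[1])<r)&(z>.012)&(z<.12)
    print(nm,np.c_[P[m].min(0),P[m].max(0)].round(3).tolist(),'box x',bx[m].min().round(3),bx[m].max().round(3),'y',by[m].min().round(3),by[m].max().round(3))
go([.529,-.1806,.25],np.radians(37.2))
E
```

```text
mb in box frame ((17.018299102783203, -0.23986244201660156), (52.528804779052734, 34.316566467285156), 0.5529895424842834) 0.0230356657459278 0.0007526010154456812
lid n 1324 slope deg 15.711956989496983 ztop 0.15833595003141096 bx at top 0.11673378705231201 by -0.07971163822897954 0.07999049352640199
onion [[0.653, 0.726], [-0.424, -0.355], [0.027, 0.093]] box x 0.248 0.314 y -0.039 0.035
garlic [[0.557, 0.598], [-0.425, -0.374], [0.012, 0.052]] box x 0.195 0.244 y -0.114 -0.082
t 8.775 tcp [ 0.5284 -0.1806  0.215 ] rot [-0.002 -0.003 -0.001] d [-0.0003  0.0004 -0.035 ] dist 0.035 q6 [-0.35  0.29  1.6  -0.    1.25 -1.  ]
```

The matchbox lies flat, with its top at 23 mm and its centre at box frame (17,0). Next the closed fingers go behind the lid.

>>> inch_along(segments=[0, 0, 0, -0.05, 0, 0, 0, 0, 0, 0, -0.1, 0, 0, 0, 0, 0, 0, -0.132, 0, 0, 0, 0, 0, 0, -0.132, 0, 0.04, 0, 0, 0, 0, -0.132, 0, 0.085, 0, 0, 0, 0, -0.132, 0, 0.085, 0])

```text
t: 9.52
tool_pos: [0.6059, -0.2847, 0.1261]
ee_rot: [-0.006, 0.445, 0.895, -0.0]
wrist_force: [-0.5, -0.2, -0.0]
width: 0.0004
gripper_force: 0.0
```

```bash
python3 -c "
from h import *
go([.5182+.15*.6046,-.1663-.15*.7965,.13],np.radians(37.2))"
```

```text
t 9.525 tcp [ 0.6059 -0.2847  0.1261] rot [-0.006 -0.011 -0.001] d [-0.0026  0.0017 -0.0039] dist 0.005 q6 [-0.46  0.53  1.45 -0.    1.18 -1.1 ]
```

>>> inch_along(segments=[0, 0, 0, 0.009, 0, 0.002, 0, 0, 0, 0, 0.018, 0, 0.002, 0, 0, 0, 0, 0.032, 0, 0, 0, 0, 0, 0, 0.046, 0, -0.005, 0, 0, 0, 0, 0.057, 0, -0.006, 0, 0, 0, 0, 0.068, 0, -0.005, 0, 0, 0, 0, 0.079, 0, -0.002, 0, 0, 0, 0, 0.09, 0, 0.001, 0, 0, 0, 0, 0.1, 0, 0.007, 0, 0, 0, 0, 0.109, 0, 0.013, 0, 0, 0, 0, 0.109, 0, 0.013, 0])

```text
t: 10.9
tool_pos: [0.5422, -0.1982, 0.1179]
ee_rot: [-0.001, 0.445, 0.896, 0.0]
wrist_force: [0.2, -0.1, 0.0]
width: 0.0006
gripper_force: 0.0
```

```bash
python3 - <<'E'
from h import *
im,d,K,T=snap('scene','s5'); v,u=np.mgrid[0:480,0:640]
P=depthpt(np.c_[u.ravel(),v.ravel()],d,K,T).reshape(480,640,3); z=P[...,2]
ex=np.array([.6046,-.7965]); ey=np.array([.7965,.6046]); B=P[...,:2]-[.5182,-.1663]; bx=B@ex; by=B@ey
cv2.imwrite('pics/s5c.png',cv2.resize(im[120:260,320:460],None,fx=4,fy=4,interpolation=2)[:,:,::-1])
p,_,_=pose(); b=p[:2]-[.5182,-.1663]; print('tcp box',b@ex,b@ey,p[2])
E
```

```text
tcp box 0.04054382421986806 -0.0001028560708620889 0.11816073915491601
```

View pics/s5c.png

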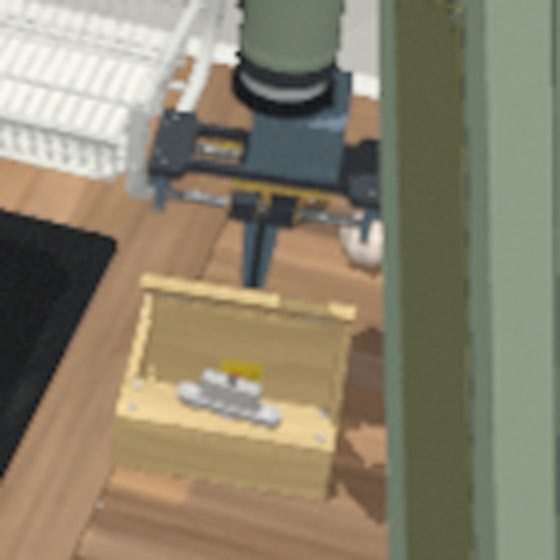

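The lid is half-way over: its free edge runs through (250,295) in the crop with the fingers behind it, and the matchbox shows inside at (240,370).

>>> inch_along(segments=[0, 0, 0, 0.008, 0, 0.007, 0, 0, 0, 0, 0.016, 0, 0.016, 0, 0, 0, 0, 0.021, 0, 0.025, 0, 0, 0, 0, 0.0265, 0, 0.035, 0, 0, 0, 0, 0.029, 0, 0.042, 0, 0, 0, 0, 0.031, 0, 0.049, 0, 0, 0, 0, 0.032, 0, 0.055, 0, 0, 0, 0, 0.032, 0, 0.058, 0, 0, 0, 0, 0.032, 0, 0.058, 0])

```text
t: 12.08
tool_pos: [0.524, -0.1739, 0.0607]
ee_rot: [-0.0, 0.445, 0.895, -0.0]
wrist_force: [-0.6, -0.2, 0.0]
width: 0.0006
gripper_force: 0.0
```

```bash
python3 -c "
from h import *
go([.5182+.009*.6046,-.1663-.009*.7965,.058],np.radians(37.2))"
```

```text
t 12.075 tcp [ 0.524  -0.1739  0.0607] rot [-0.    -0.    -0.001] d [0.0006 0.     0.0027] dist 0.003 q6 [-0.34  0.43  1.83 -0.    0.89 -0.99]
```

>>> inch_along(segments=[0, 0, 0, 0.004, 0, 0.002, 0, 0, 0, 0, 0.004, 0, 0.003, 0, 0, 0, 0, 0.004, 0, 0.004, 0, 0, 0, 0, 0.004, 0, 0.004, 0])

```text
t: 12.58
tool_pos: [0.5237, -0.1726, 0.0601]
ee_rot: [0.004, 0.445, 0.896, -0.001]
wrist_force: [-1.8, -3.7, 15.6]
width: 0.0006
gripper_force: 7.9
```

>>> inch_along(segments=[0, 0, 0, 0, 0, -0.03, 0, 0, 0, 0, 0, 0, -0.08, 0.04, 0, 0, 0, 0.03, 0, -0.13, 0.04, 0, 0, 0, 0.06, 0, -0.15, 0.04, 0, 0, 0, 0.06, 0, -0.15, 0.04])

```text
t: 13.2
tool_pos: [0.4853, -0.1221, 0.2089]
ee_rot: [0.002, 0.445, 0.896, 0.0]
wrist_force: [0.3, -0.9, -0.2]
width: 0.0371
gripper_force: 0.0
```

```bash
cat > lid.py <<'E'
import sys
from h import *
im,d,K,T=snap('wrist',sys.argv[1])
v,u=np.mgrid[0:480,0:640]; P=depthpt(np.c_[u.ravel(),v.ravel()],d,K,T).reshape(480,640,3); z=P[...,2]
ex=np.array([.6046,-.7965]); ey=np.array([.7965,.6046]); B=P[...,:2]-[.5182,-.1663]; bx=B@ex; by=B@ey
ok=(abs(z-.06)<.02)&(abs(by)<.07)&(v<285)
for a,b in ((-.075,-.035),(-.03,-.02),(-.02,-.01),(-.01,.01),(.01,.03)):
    m=ok&(bx>a)&(bx<b)&(abs(by)>.045); print(a,b,m.sum(),np.median(z[m]) if m.any() else None)
m=(abs(z-.093)<.006)&(abs(by)<.05)&(bx<-.02)&(bx>-.1); p=P[m][:,:2]*1000
print('wing',cv2.minAreaRect(p.astype(np.float32)),z[m].mean())
m=(abs(z-.071)<.005)&(abs(by)<.05)&(bx<.0)&(bx>-.1); p=P[m][:,:2]*1000
print('bar',cv2.minAreaRect(p.astype(np.float32)),z[m].mean())
go([.4849,-.1225,.2],np.radians(28-90)); go([.4849,-.1225,.075],np.radians(28-90))
E
python3 lid.py w6
```

```text
-0.075 -0.035 2288 0.05933903272902723
-0.03 -0.02 364 0.05925637318948147
-0.02 -0.01 156 0.05924912916100361
-0.01 0.01 14 0.059435485645958755
0.01 0.03 0 None
wing ((485.83624267578125, -121.40779876708984), (45.781517028808594, 12.49372673034668), 27.830839157104492) 0.09184616160043337
bar ((486.01123046875, -121.27850341796875), (83.50576782226562, 16.283708572387695), 28.506139755249023) 0.07033702389735307
t 13.25 tcp [ 0.4854 -0.1227  0.2075] rot [-1.000e-03  2.000e-03 -1.411e+00] d [ 0.0005 -0.0003  0.0075] dist 0.008 q6 [-0.27  0.21  1.74 -0.    1.19 -0.92]
t 13.25 tcp [ 0.4854 -0.1227  0.2075] rot [-1.000e-03  2.000e-03 -1.411e+00] d [ 0.0007 -0.0005  0.1325] dist 0.133 q6 [-0.27  0.21  1.74 -0.    1.19 -0.92]
```

View pics/w6.png

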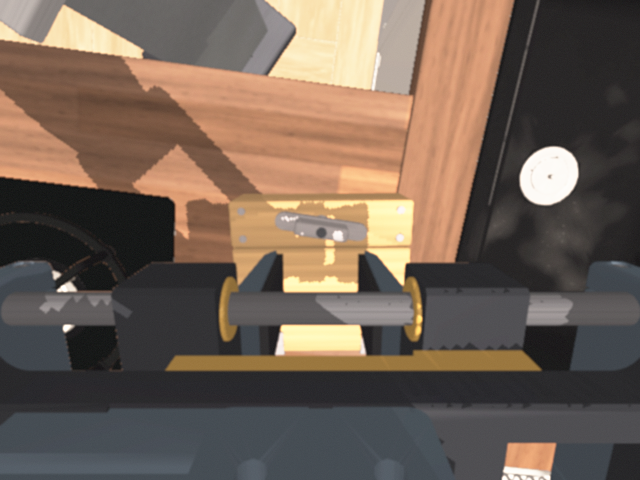

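The lid lies flush with the rail (both at 59.3 mm). The button is at (321,228), 9° off the rail line. I'll rotate the gripper, lower it over the wing and grip.

>>> inch_along(segments=[0, 0, 0.188, 0, 0, 0, 0.04, 0, 0, 0.376, 0, 0, 0, 0.04, 0, 0, 0.564, 0, 0, 0, 0.04, 0, 0, 0.752, 0, 0, 0, 0.04, 0, 0, 0.94, 0, 0, 0, 0.04, 0, 0, 1.128, 0, 0, 0, 0.04, 0, 0, 1.316, 0, 0, 0, 0.04, 0, 0, 1.504, 0, 0, 0.02, 0.04, 0, 0, 1.692, 0, 0, 0.05, 0.04, 0, 0, 1.731, 0, 0, 0.08, 0.04, 0, 0, 1.731, 0, 0, 0.09, 0.04, 0, 0, 1.731, 0, 0, 0.09, 0.04])

```text
t: 14.75
tool_pos: [0.4853, -0.1231, 0.116]
ee_rot: [-0.0, 0.97, 0.242, -0.001]
wrist_force: [0.6, 0.0, 0.9]
width: 0.0395
gripper_force: 0.0
```

```bash
python3 -c "
from h import *
go([.4853,-.122,.077],np.radians(28.1-90))"
```

```text
t 14.75 tcp [ 0.4853 -0.1231  0.116 ] rot [-0.001  0.002 -0.002] d [ 0.0006 -0.0009  0.039 ] dist 0.039 q6 [-0.27  0.29  1.88 -0.    0.98  0.81]
```

>>> inch_along(segments=[0, 0, 0, 0.0005, -0.001, 0.02, 0.04, 0, 0, 0, 0.0005, -0.001, 0.035, 0.04, 0, 0, 0, 0.0005, -0.001, 0.039, 0.04, 0, 0, 0, 0.0005, -0.001, 0.039, 0.04, 0, 0, 0, 0.0005, -0.001, 0.039, 0.005, 0, 0, 0, 0.0005, -0.001, 0.039, 0.005, 0, 0, 0, 0.0005, -0.001, 0.039, 0.005, 0, 0, 0, 0.0005, -0.001, 0.039, 0.005], grip_force=12)

```text
t: 15.75
tool_pos: [0.4856, -0.1218, 0.0782]
ee_rot: [0.0, 0.97, 0.242, 0.0]
wrist_force: [0.2, -1.5, 1.8]
width: 0.0122
gripper_force: 12.0
```

>>> inch_along(segments=[0, 0, -0.12, 0, 0, 0, 0.005, 0, 0, -0.28, 0, 0, 0, 0.005, 0, 0, -0.44, 0, 0, 0, 0.005, 0, 0, -0.6, 0, 0, 0, 0.005, 0, 0, -0.76, 0, 0, 0, 0.005, 0, 0, -0.92, 0, 0, 0, 0.005, 0, 0, -1.08, 0, 0, 0, 0.005, 0, 0, -1.24, 0, 0, 0, 0.005, 0, 0, -1.4, 0, 0, 0, 0.005, 0, 0, -1.56, 0, 0, 0, 0.005, 0, 0, -1.7, 0, 0, 0, 0.005, 0, 0, -1.74, 0, 0, 0, 0.005])

```text
t: 17.25
tool_pos: [0.4864, -0.122, 0.0782]
ee_rot: [0.001, 0.44, 0.898, 0.0]
wrist_force: [2.3, -1.7, -0.1]
width: 0.0121
gripper_force: 12.0
```

>>> inch_along(segments=[0, 0, 0, 0, 0, 0, 0.005, 0, 0, 0, 0, 0, 0, 0.005, 0, 0, 0, 0, 0, 0, 0.04, 0, 0, 0, 0, 0, 0, 0.04, 0, 0, 0, 0, 0, 0, 0.04, 0, 0, 0, 0, 0, -0.03, 0.04, 0, 0, 0, 0, 0, -0.08, 0.04, 0, 0, 0, 0, 0, -0.13, 0.04, 0, 0, 0, 0, 0, -0.16, 0.04, 0, 0, 0, 0, 0, -0.16, 0.04])

```text
t: 18.5
tool_pos: [0.4865, -0.1219, 0.2402]
ee_rot: [0.003, 0.441, 0.897, 0.0]
wrist_force: [-0.0, 0.3, -1.0]
width: 0.0401
gripper_force: 0.0
```

```bash
python3 lid.py w7
```

```text
-0.075 -0.035 1900 0.058681572999491866
-0.03 -0.02 432 0.05868586090370429
-0.02 -0.01 127 0.05871539832230115
-0.01 0.01 12 0.05888278229010336
0.01 0.03 0 None
wing ((484.1733093261719, -119.95682525634766), (11.269424438476562, 45.106422424316406), 37.43748092651367) 0.0912620750402616
bar ((484.3703308105469, -120.3526840209961), (15.734018325805664, 82.8491439819336), 37.332275390625) 0.06969977423163132
t 18.55 tcp [ 0.4854 -0.1216  0.2382] rot [-0.000e+00  1.000e-03 -1.403e+00] d [-0.0004 -0.0009  0.0382] dist 0.038 q6 [-0.27  0.19  1.69 -0.    1.27 -0.93]
t 18.55 tcp [ 0.4854 -0.1216  0.2382] rot [-0.000e+00  1.000e-03 -1.403e+00] d [-0.0003 -0.001   0.1632] dist 0.163 q6 [-0.27  0.19  1.69 -0.    1.27 -0.93]
```

View pics/w7.png

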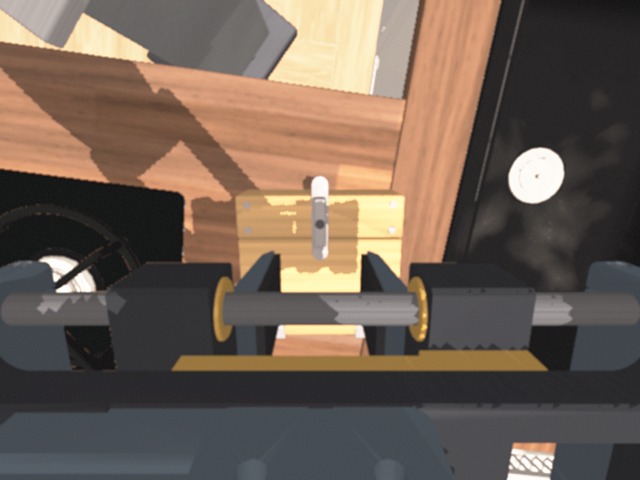

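The picture shows the bar standing square across from (319,180) to (319,258). It reaches over the lid's edge at row 238, the lid is flush and the gripper is clear of everything. I'm handing the job in.

```bash
python3 -c "
from plant import manip
print(manip.close_job())"
```

```text
the job is handed in; nothing more can be done
None
```

The matchbox lies flat on the tray floor, the lid is shut flush with the rail, and the turnbutton is square across it; I handed the job in at about 18.6 s with the gripper clear (no verdict came back).

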